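# Draw a blank panel out of its stock tray and lay it on the assembly cradle

## Task

Draw the blank metal panel forward out of its stock tray until about a third to two fifths of its length stands out over the tray's open front, and let it go so that it rests there level. Then take it by its two long edges where it stands out, lift it clear and lay it flat, centred and square, on the two rests of the assembly cradle, between the end stops, and let go. Never let the panel drop to the bench, and do not shove the tape roll, screwdriver or marker aside.

Things in the scene. Friction and masses are not known exactly. Their poses are not given: they have to be found in the camera images.
- panel: Loose plain aluminium plate, 150 (its x) x 62 (its y) x 6 mm (z), 0.1 to 0.2 kg, four dark fixing holes. Origin: centre of its underside. Starts wholly inside the tray along the tray's x, 2 to 6 mm from its back wall and about 3 mm from its sides: no finger fits beside or behind it. Pressed on top with closed fingertips (5 to 25 N) it follows a pull; it slides easily on the tray floor.
- tray: Fixed grey trough on a foot, 176 x 80 x 54 mm. Origin on the bench; x points from the open front to the back wall, z up. Floor (panel lies on it) 45 mm up, from x = -85 mm (open front edge) to +81 mm (back wall). Side walls 68 mm apart inside, 6 mm thick; they and the back wall end 54 mm up. No front wall, no cover. The foot starts 15 mm behind the front edge.
- tray_mouth (a point): Middle of the tray's open front edge at floor height, 45 mm up; axes as the tray's. The panel tips out if its centre passes this edge: press behind the edge and stop with the panel's centre about 17 mm behind it (58 mm then stand out, only bench below). A black crate stack left of the cart (x under 0.27, y over 0.22, 0.11 m high) can block an arm with a wide shoulder.
- cradle: Fixed assembly cradle: rail 200 x 44 x 8 mm on the bench, long side along its x; origin on the bench at its centre. Two rests with black tops 34 mm up at x = -55 and +55 mm, each 16 mm long (x), 44 mm wide. Two end stops, inner faces at x = -84 and +84 mm, 48 mm high. Tray and cradle stand side by side right of the robot's middle, either one nearer.
- cradle_seat (a point): Where the centre of the panel's underside belongs: middle of the cradle at rest height, 34 mm above the bench; axes as the cradle's. The panel lies along x, either end first, with 9 mm to spare at each end stop, and overhangs the rests by 9 mm on each long side, so fingers may hold those edges while laying it down.
- tape_roll: Bystander: black tape roll lying flat, 104 mm across, 48 mm high. Origin: centre of its underside.
- screwdriver: Bystander: yellow-handled screwdriver lying flat along its y, 185 mm long, 22 mm high, left of the work. Origin: on the bench under its middle.
- marker_pen: Bystander: black and red marker lying flat along its y, 122 mm long, 19 mm high, behind the work. Origin: on the bench under its middle.
Mind the look-alikes: they are no part of the job. Of the things that look like the panel, the larger one is meant.

How it is judged:
By the outcome, as a careful person would: the job done as asked, in the order asked, and still so for the second after the job is handed in, with the robot touching nothing.
It also fails if it takes over 40 s, if anything falls off the work surface, if the arm or the gripper's body presses on something with over 40 N, if the wrist force passes 120 N, or if a joint passes its speed limit or range.

## Robot

A 6-joint arm with a two-finger parallel gripper is mounted at the origin on a cart in front of the work surface, level with it; the furniture and walls round the work are solid. World frame = base frame: x ahead of the robot, y to its left, z up, the work surface at z = 0. Lengths are in mm, angles in rad, forces in N, time in s.
With the tool pointing down it reaches from about 350 to 875 mm from the base axis. Payload 4.2 kg.
Tool frame: the origin (TCP) lies midway between the tips of the shut fingers; the grasp point (between the pads) lies 19 mm behind it (arm.tcp_to_grasp is the distance from the TCP to the grasp point, in mm); z points along the fingers, y is the line along which they close (so a half turn about z gives the same grasp; the last joint's range is limited). The gripper opens to 85 mm and grips with 20 to 120 N. Pads are 22 mm wide; open, the fingers measure 114 mm over their backs; the gripper's body (76 mm by 85 mm) begins 54 mm behind the grasp point. The pads swing forward as they close: fully open they stand 13 mm farther back than shut.
Start: joints at [-0.993, 0.385, 0.008, 0, -1.194, -0.259], TCP at [195.907, -593.481, 231.312] pointing down, gripper open.
Joint ranges: [-3.14, 3.14], [-1.21, 2.06], [-1.07, 1.41], [-3.16, 2.05], [-2.99, -0.16], [-3.1, 3.1]. Speed limits (rad/s): [2.79, 2.79, 3.14, 3.14, 3.14, 3.14].

## Interface

Orientations are given as a unit quaternion [x, y, z, w].
In Python, from bench import arm, imaging, job, models gives the robot as it stands.
- The arm moves only by the tool arm_command, never from a script. Its argument "rows" is a list of rows, each an object with "grip": the opening, from 0 (shut) to 1 (fully open); "linear": the shift along the tool's x, y, z in mm, a list of three; "rot": the turn, a rotation vector about the tool's x, y, z in rad, a list of three. In form: [{"grip": grip, "linear": [tx, ty, tz], "rot": [rx, ry, rz]}, ...]. A call has 1 to 10 rows; each row is the pose to reach, as a shift and turn from the pose commanded when the call began, along the tool's axes at that moment; what a row does not reach only later rows make up. A row lasts 1/8 s, in which the tool goes at most 62.5 mm and 10.7 degrees, less where a joint would pass 70% of its speed; a pose out of reach is approached as far as the arm can. A call with a gripper value outside its range is refused whole. The fingers move at their own pace and stop on an object; the grip force is fixed at half the most. Time passes only in rows, so rows that repeat a pose let the fingers close. It gives the time, the measured TCP pose, the force, the opening and the grip force at its end, in the units of the state.
- arm.read_state(): the state, without advancing time (a new reading comes with each control period).
- imaging.get_image(name): name is "scene" or "top"; returns a dict with "frame" (420x560x3 uint8, red, green, blue), "fx", "fy", "cx", "cy" (pixels), "extrinsics" (4x4, takes a point from world to camera coordinates). Camera axes: x right, y down, z forward; pixel columns grow to the right and rows downward; lengths in mm; the calibration is good to about 2 mm. A picture is of the moment at which its call begins. There is no depth.
- job.job_done(): hands the job in; it is judged then, once.
Trained networks look in a picture, given as the dict that the camera call returned (one of the last four; its "shot" number tells which), for a name from the list of things; names that differ only in an ending like _2 or _b are one class to them, and where a whole thing is asked for, a point or a joint stands for the part that bears it (a point fixed in the world has none). Each returns a list of dicts, best first, with "score" (0 to 1); they miss things now and then, are a little off and sometimes report something else, mostly with a low value. They report only what shows in the picture. A call takes as long as a camera call. They do not tell look-alikes from the thing itself.
- models.spot_in(picture, query): "rect" ([left, top, right, bottom] in pixels, round what is visible of it).
- models.tip_of(picture, query): "pixel" ([column, row] in pixels: a listed point, or the origin of a listed thing).
The state is a dict: "clock": time; "joints": joint angles; "joint_vel": joint speeds; "joint_efforts": joint torques, N m; "position": TCP position; "ee_rot": TCP orientation; "contact_force": force on the tool from outside, world axes, zero at the start; "wrist_torque": the same for the moment, N m; "gripper_width": finger opening in mm; "grasp_force": force on a finger pad.
Only numpy, scipy, OpenCV 4.12 (cv2) and the standard library are available. Lean on these libraries where they do the work, as an engineer would, in place of code of your own. Each camera call takes 0.05 s, during which the arm holds its last target. There are 200 camera calls.

## Working session

There is one attempt and no reset: what is moved stays moved. The work goes in short steps, Python scripts to look and compute and a tool call to move; the robot and the scene stay as the last step left them, time stands still between calls to the robot, and variables do not carry over. Pictures are saved under pics/ and viewed, at most 10 in all, crops included, and the job is handed in when it is done.

Besides the shell and the picture viewer there is one more tool, called after "Emit:" as a command line: name --argument value ..., lists and objects as JSON in quotes. arm_command: Moves the arm, as the interface text tells. Its arguments: {"type":"object","properties":{"rows":{"type":"array"}},"required":["rows"]}

```bash
mkdir -p pics; cat > h.py <<'E'
import numpy as np, cv2
from bench import arm, imaging, job, models
from scipy.spatial.transform import Rotation as R
def ray(p,px,z):
    E=np.array(p["extrinsics"]);Rm=E[:3,:3];t=E[:3,3];c=-Rm.T@t
    d=Rm.T@np.array([(px[0]-p["cx"])/p["fx"],(px[1]-p["cy"])/p["fy"],1]);return c+d*(z-c[2])/d[2]
def proj(p,X):
    E=np.array(p["extrinsics"]);q=E[:3,:3]@np.array(X,float)+E[:3,3];return np.array([p["fx"]*q[0]/q[2]+p["cx"],p["fy"]*q[1]/q[2]+p["cy"]])
def save(p,n,crop=None,s=1):
    f=p["frame"][:,:,::-1]
    if crop: l,t,r,b=crop; f=f[t:b,l:r]
    cv2.imwrite("pics/"+n,cv2.resize(f,None,fx=s,fy=s,interpolation=cv2.INTER_CUBIC))
E
python3 - <<'E'
from h import *
np.set_printoptions(precision=1,suppress=True)
P={n:imaging.get_image(n) for n in("top","scene")}
for n,p in P.items():
    E=np.array(p["extrinsics"]);print(n,-E[:3,:3].T@E[:3,3],E[2,:3],p["fx"])
    for q,z in[("panel",51),("tray",0),("tray_mouth",45),("cradle",0),("cradle_seat",34),("tape_roll",0),("screwdriver",0),("marker_pen",0)]:
        for d in models.tip_of(p,q)[:3]: print(n,q,round(d["score"],2),np.array(d["pixel"]),ray(p,d["pixel"],z))
    save(p,n+"0.png")
f=[cv2.imread("pics/top0.png"),cv2.imread("pics/scene0.png")]
cv2.imwrite("pics/both.png",cv2.resize(np.hstack(f),(800,300),interpolation=cv2.INTER_AREA))
E
```

```text
top [ 343.5 -188.1 1047. ] [ 0.2  0.  -1. ] 460.4086825976342
top panel 0.76 [366.9 209.2] [ 530. -377.   51.]
top panel 0.75 [292.7 244.5] [ 452.7 -213.7   51. ]
top panel 0.59 [204.7 203.7] [543.5 -19.8  51. ]
top tray 0.64 [364.7 210.7] [ 536.1 -381.5    0. ]
top tray_mouth 0.56 [382.2 245.3] [ 451.3 -408.2   45. ]
top cradle 0.96 [295.1 248.2] [ 449.8 -220.4    0. ]
top cradle 0.51 [365.7 210.4] [ 536.8 -383.8    0. ]
top cradle_seat 0.98 [294.7 245.2] [ 453.  -218.5   34. ]
top cradle_seat 0.19 [365.3 209.4] [ 532.8 -376.6   34. ]
top tape_roll 0.61 [227.8 145.6] [694.7 -62.4   0. ]
top screwdriver 0.9 [174.  249.3] [447.7  56.1   0. ]
top marker_pen 0.67 [230.1 143.9] [698.9 -67.8   0. ]
top marker_pen 0.6 [286.6 162.2] [ 653.  -202.2    0. ]
top marker_pen 0.36 [172.5 248.5] [449.5  59.6   0. ]
scene [-191.1 -928.7  652.4] [ 0.6  0.6 -0.5] 480.2714531264174
scene panel 0.84 [232.8 213.5] [486.8 -87.   51. ]
scene panel 0.43 [334.1 250.1] [ 529.3 -382.9   51. ]
scene tray 0.92 [335.8 264. ] [ 547.6 -375.6    0. ]
scene tray_mouth 0.71 [320.3 269.5] [ 458.6 -402.    45. ]
scene cradle 0.67 [258.7 257.4] [ 445.  -223.9    0. ]
scene cradle_seat 0.74 [261.5 242.5] [ 459.2 -220.7   34. ]
scene tape_roll 0.61 [285.2 197.9] [709.7 -59.6   0. ]
scene screwdriver 0.64 [191.9 216.1] [458.4  57.7   0. ]
scene screwdriver 0.57 [261.3 255. ] [ 456.2 -221.2    0. ]
```

View pics/top0.png

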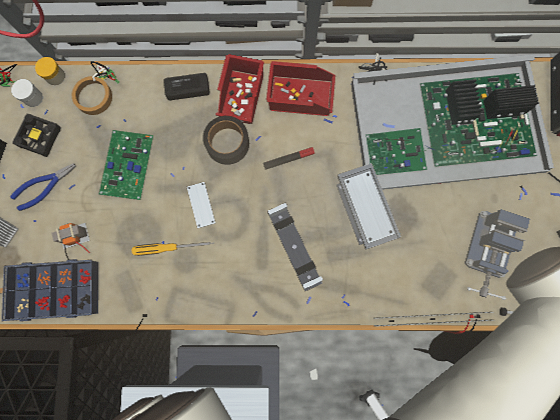

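View pics/scene0.png

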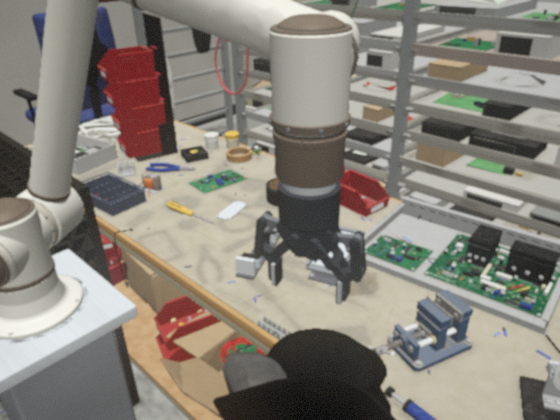

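The top view shows two plates: the panel in the tray at (367,209) and a small loose plate at (201,205). The larger one, in the tray, fits the description. The cradle is at (295,247), the tape roll at (226,140), the marker at (289,158) and the screwdriver at (170,247). I'll confirm the panel in an enlarged crop.

```bash
python3 - <<'E'
from h import *
np.set_printoptions(precision=1,suppress=True)
p=imaging.get_image("top")
f=p["frame"]
l,t,r,b=330,160,410,255
hsv=cv2.cvtColor(f,cv2.COLOR_RGB2HSV)
g=cv2.cvtColor(f,cv2.COLOR_RGB2GRAY)
m=((g>195)).astype(np.uint8); mm=np.zeros_like(m); mm[t:b,l:r]=m[t:b,l:r]
cs,_=cv2.findContours(mm,cv2.RETR_EXTERNAL,2); c=max(cs,key=cv2.contourArea)
print(cv2.contourArea(c))
w=np.array([ray(p,q[0],51)[:2] for q in c],np.float32)
print("panel",cv2.minAreaRect(w))
# cradle stops
for q in[(278,210),(312,282)]: print(g[q[1]-3:q[1]+4,q[0]-3:q[0]+4])
mm=np.zeros_like(m); mm[200:295,262:328]=(g[200:295,262:328]>175)
cs,_=cv2.findContours(mm,cv2.RETR_EXTERNAL,2)
for c in sorted(cs,key=cv2.contourArea)[-3:]:
    w=np.array([ray(p,q[0],48)[:2] for q in c],np.float32); print("stop",cv2.contourArea(c),cv2.minAreaRect(w))
save(p,"crop.png",(255,155,415,295),4)
E
```

```text
1660.5
panel ((536.8427734375, -380.767333984375), (148.71038818359375, 59.26878356933594), 18.744380950927734)
[[192 212 214 214 212 212 211]
 [210 213 212 209 213 217 234]
 [211 213 216 218 236 208 140]
 [217 218 238 186 112 113 107]
 [235 175 105 111 106 111 114]
 [104 112 106 112 112 109 100]
 [108 109 114 112 103 100  98]]
[[101  88  83  58 100 188 220]
 [ 83  53 178 227 219 218 215]
 [189 228 218 218 217 214 215]
 [218 216 215 214 214 213 220]
 [215 212 214 214 219 237 210]
 [213 215 218 237 207 131  95]
 [222 239 210 134  98  86  85]]
stop 3.5 ((448.1003112792969, -216.03085327148438), (4.5953049659729, 6.169721603393555), 44.800201416015625)
stop 61.0 ((533.4146728515625, -179.48382568359375), (9.39787769317627, 42.64433670043945), 25.026092529296875)
stop 71.5 ((372.9336242675781, -255.3034210205078), (9.409188270568848, 44.128814697265625), 26.096290588378906)
```

View pics/crop.png

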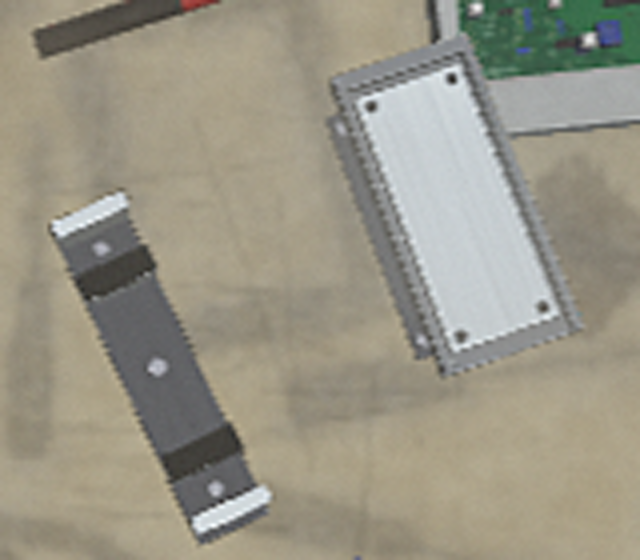

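The crop confirms it. The large plate with four dark holes lies in the tray, whose open front is at its lower end, around full-image (382,243). The cradle is at left, with white end stops at (278,209) and (313,283).

```bash
cat >> h.py <<'E'
def plan(pos,yaw):
    """tool-frame shift+rotvec to reach pos, tool down, tool y perpendicular to heading yaw (deg)"""
    s=arm.read_state();A=R.from_quat(s["ee_rot"]);p=np.array(s["position"])
    y=np.radians(yaw);best=None
    for k in(1,-1):
        x=k*np.array([np.cos(y),np.sin(y),0]);z=np.array([0,0,-1]);B=R.from_matrix(np.c_[x,np.cross(z,x),z])
        rv=(A.inv()*B).as_rotvec()
        if best is None or np.linalg.norm(rv)<np.linalg.norm(best): best=rv
    return A.inv().apply(np.array(pos)-p).round(1),best.round(4)
E
python3 - <<'E'
from h import *
s=arm.read_state();print(R.from_quat(s["ee_rot"]).as_matrix().round(3),s["clock"],s["contact_force"])
u=np.array([np.cos(np.radians(18.7)),np.sin(np.radians(18.7)),0])
print(plan(np.array([536.8,-380.8,85])+15*u,18.7))
E
```

```text
[[-0.95  -0.313 -0.   ]
 [-0.313  0.95   0.   ]
 [ 0.     0.    -1.   ]] 0.95 [ 0.55664785  0.358432   -0.84868453]
(array([-405.4,   95.2,  146.3]), array([ 0.    , -0.    , -0.0076]))
```

Emit:
arm_command --rows '[{"grip":0,"linear":[-60,14,10],"rot":[0,0,-0.0076]},{"grip":0,"linear":[-120,28,30],"rot":[0,0,-0.0076]},{"grip":0,"linear":[-180,42,55],"rot":[0,0,-0.0076]},{"grip":0,"linear":[-240,56,80],"rot":[0,0,-0.0076]},{"grip":0,"linear":[-300,70,110],"rot":[0,0,-0.0076]},{"grip":0,"linear":[-355,83,130],"rot":[0,0,-0.0076]},{"grip":0,"linear":[-405,95,146],"rot":[0,0,-0.0076]},{"grip":0,"linear":[-405,95,161],"rot":[0,0,-0.0076]},{"grip":0,"linear":[-405,95,170],"rot":[0,0,-0.0076]},{"grip":0,"linear":[-405,95,172],"rot":[0,0,-0.0076]}]'

```text
clock: 2.2
position: [549.3, -377.0, 58.8]
ee_rot: [-0.162, 0.987, 0.0, -0.001]
contact_force: [-0.9, 0.8, -0.1]
gripper_width: 0.3
grasp_force: 0.0
```

Emit:
arm_command --rows '[{"grip":0,"linear":[0,0,4],"rot":[0,0,0]},{"grip":0,"linear":[0,0,7],"rot":[0,0,0]},{"grip":0,"linear":[0,0,8],"rot":[0,0,0]},{"grip":0,"linear":[0,0,8],"rot":[0,0,0]}]'

```text
clock: 2.7
position: [550.7, -376.5, 51.5]
ee_rot: [-0.162, 0.987, -0.0, 0.0]
contact_force: [0.4, -0.3, -0.4]
gripper_width: 0.2
grasp_force: 0.0
```

Emit:
arm_command --rows '[{"grip":0,"linear":[0,0,1],"rot":[0,0,0]},{"grip":0,"linear":[0,0,1],"rot":[0,0,0]}]'

```text
clock: 2.95
position: [550.9, -376.5, 51.2]
ee_rot: [-0.163, 0.987, -0.0, 0.0]
contact_force: [-1.3, 0.7, 4.2]
gripper_width: -0.1
grasp_force: 2.2
```

Emit:
arm_command --rows '[{"grip":0,"linear":[0,0,1],"rot":[0,0,0]},{"grip":0,"linear":[0,0,1],"rot":[0,0,0]}]'

```text
clock: 3.2
position: [550.9, -376.5, 51.1]
ee_rot: [-0.163, 0.987, -0.0, 0.0]
contact_force: [-2.4, 1.6, 9.3]
gripper_width: 0.5
grasp_force: 4.4
```

Emit:
arm_command --rows '[{"grip":0,"linear":[2,0,0.7],"rot":[0,0,0]},{"grip":0,"linear":[6,0,0.8],"rot":[0,0,0]},{"grip":0,"linear":[12,0,0.8],"rot":[0,0,0]},{"grip":0,"linear":[18,0,0.8],"rot":[0,0,0]},{"grip":0,"linear":[24,0,0.8],"rot":[0,0,0]},{"grip":0,"linear":[30,0,0.8],"rot":[0,0,0]},{"grip":0,"linear":[36,0,0.8],"rot":[0,0,0]},{"grip":0,"linear":[42,0,0.8],"rot":[0,0,0]},{"grip":0,"linear":[47,0,0.8],"rot":[0,0,0]},{"grip":0,"linear":[50,0,0.8],"rot":[0,0,0]}]'

```text
clock: 4.45
position: [506.6, -393.6, 51.1]
ee_rot: [-0.163, 0.987, -0.003, 0.003]
contact_force: [1.8, 0.7, 7.8]
gripper_width: 0.0
grasp_force: 3.6
```

```bash
cat >> h.py <<'E'
def panel(p,c0,z,half=70,thr=195):
    """oriented rect of the bright plate near world c0 at height z"""
    g=cv2.cvtColor(p["frame"],cv2.COLOR_RGB2GRAY);x,y=proj(p,[*c0,z]).astype(int)
    m=np.zeros_like(g);a,b=max(y-half,0),max(x-half,0);m[a:y+half,b:x+half]=g[a:y+half,b:x+half]>thr
    cs,_=cv2.findContours(m,cv2.RETR_EXTERNAL,2);cs=[c for c in cs if cv2.contourArea(c)>100]
    pts=np.vstack(cs);return cv2.minAreaRect(np.array([ray(p,q[0],z)[:2] for q in pts],np.float32)),len(cs)
E
python3 - <<'E'
from h import *
p=imaging.get_image("top");save(p,"pull1.png",(300,140,440,290),4)
print(panel(p,(490,-397),51,45))
E
```

```text
(((584.1129150390625, -401.70751953125), (59.0684700012207, 22.945215225219727), 81.74465942382812), 1)
```

View pics/pull1.png

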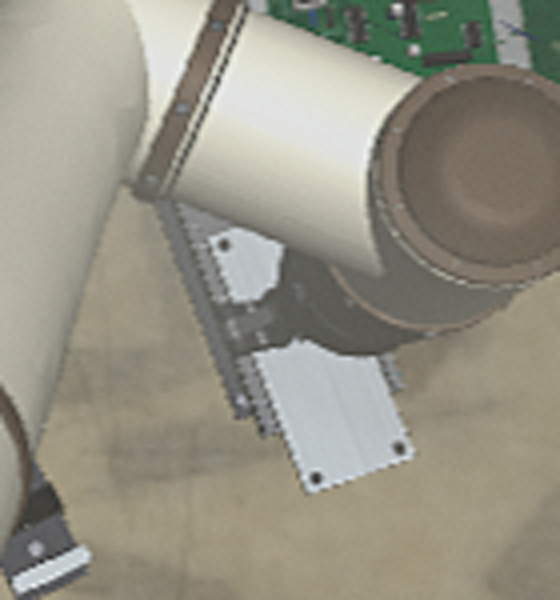

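The panel follows the fingertip. It is about 40% out, with its front corners at full-image (377,263) and (403,254).

```bash
python3 - <<'E'
from h import *
p=imaging.get_image("top")
g=cv2.cvtColor(p["frame"],cv2.COLOR_RGB2GRAY)
m=np.zeros_like(g);m[228:275,360:410]=g[228:275,360:410]>190
cs,_=cv2.findContours(m,0,2);c=max(cs,key=cv2.contourArea)
w=np.array([ray(p,q[0],51)[:2] for q in c])
u=np.array([np.cos(np.radians(18.7)),np.sin(np.radians(18.7))]);v=np.array([-u[1],u[0]])
d=(w-[536.8,-380.8]);a=d@u;print("front moved",-74.4-np.sort(a)[:5], "lat",(d@v).min(),(d@v).max())
# front edge fit
k=a<a.min()+4; print(np.degrees(np.arctan2(*np.polyfit((d@v)[k],a[k],1)[:1],1)))
print(arm.read_state()["position"],arm.read_state()["contact_force"])
E
```

```text
front moved [47.56109946 47.28568794 47.21697817 47.14830935 47.07968144] lat -32.00142510868891 26.886261500762483
-0.7393485610176785
[ 506.32911549 -393.71822289   51.16107263] [1.52159223 0.18844957 6.67444585]
```

Emit:
arm_command --rows '[{"grip":0,"linear":[6,0,0.3],"rot":[0,0,0]},{"grip":0,"linear":[12,0,0.3],"rot":[0,0,0]},{"grip":0,"linear":[17,0,0.3],"rot":[0,0,0]},{"grip":0,"linear":[20,0,0.3],"rot":[0,0,0]},{"grip":0,"linear":[21,0,0.3],"rot":[0,0,0]},{"grip":0,"linear":[21,0,0.3],"rot":[0,0,0]}]'

```text
clock: 5.3
position: [487.1, -400.6, 51.1]
ee_rot: [-0.163, 0.987, -0.003, 0.004]
contact_force: [2.1, 0.8, 8.3]
gripper_width: -0.0
grasp_force: 4.2
```

```bash
python3 - <<'E'
from h import *
p=imaging.get_image("top")
g=cv2.cvtColor(p["frame"],cv2.COLOR_RGB2GRAY)
m=np.zeros_like(g);m[240:290,360:415]=g[240:290,360:415]>190
cs,_=cv2.findContours(m,0,2);c=max(cs,key=cv2.contourArea)
w=np.array([ray(p,q[0],51)[:2] for q in c])
u=np.array([np.cos(np.radians(18.7)),np.sin(np.radians(18.7))]);v=np.array([-u[1],u[0]])
d=(w-[536.8,-380.8]);a=d@u;print("front moved",-74.4-np.sort(a)[:5], "lat",(d@v).min(),(d@v).max())
E
```

```text
front moved [68.08736334 67.77589152 67.70140429 67.62696126 67.55256239] lat -32.50410989111608 26.782775799550492
```

Emit:
arm_command --rows '[{"grip":0,"linear":[0,0,-5],"rot":[0,0,0]},{"grip":0,"linear":[0,0,-35],"rot":[0,0,0]},{"grip":0.5,"linear":[10,0,-70],"rot":[0,0,0]},{"grip":1,"linear":[50,0,-90],"rot":[0,0,0]},{"grip":1,"linear":[90,0,-90],"rot":[0,0,0]},{"grip":1,"linear":[100,0,-90],"rot":[0,0,0]},{"grip":1,"linear":[100,0,-90],"rot":[0,0,0]}]'

```text
clock: 6.22
position: [388.2, -431.2, 137.9]
ee_rot: [-0.162, 0.987, 0.0, -0.0]
contact_force: [0.3, -0.4, -0.1]
gripper_width: 85.3
grasp_force: 0.0
```

```bash
python3 - <<'E'
from h import *
p=imaging.get_image("top");s=imaging.get_image("scene")
a=p["frame"][140:290,300:440];x,y=proj(s,[470,-405,51]).astype(int)
b=s["frame"][max(y-75,0):max(y-75,0)+150,x-70:x+70]
cv2.imwrite("pics/rest.png",cv2.resize(np.hstack([a,b])[:,:,::-1],None,fx=2.8,fy=2.8,interpolation=2))
print(x,y,arm.read_state()["clock"],arm.read_state()["position"])
E
```

```text
324 265 6.325 [ 389.3854215  -430.99218561  137.83719943]
```

View pics/rest.png

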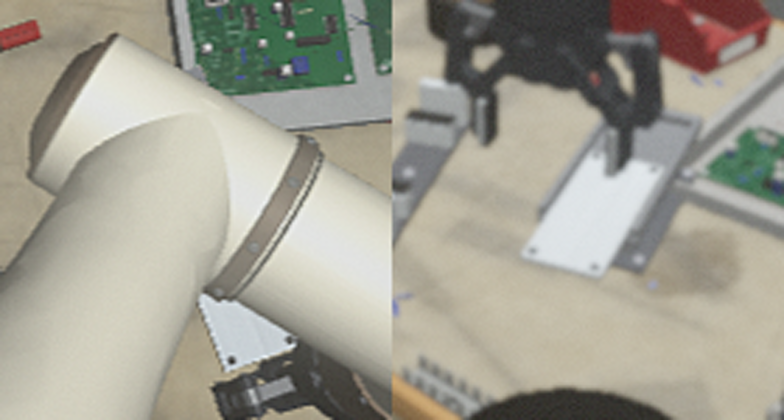

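The panel rests level on the tray, sticking out of the front with both front corners visible: top (383,272) and (405,263), scene about (300,280) and (329,288). I'll compute its exact pose from these.

```bash
python3 - <<'E'
from h import *
np.set_printoptions(precision=1,suppress=True)
p=imaging.get_image("top");s=imaging.get_image("scene")
u=np.array([np.cos(np.radians(18.7)),np.sin(np.radians(18.7))]);v=np.array([-u[1],u[0]])
def rep(n,w):
    d=w[:2]-[536.8,-380.8];print(n,w,"along",d@u+75,"lat",d@v)
for q in[(382.9,272.1),(404.6,263.2)]: rep("top",ray(p,q,51))
X,Y=324-70,265-75
for q in[(522,252),(603,273),(665,168)]: rep("scene",ray(s,(X+(q[0]-392)/2.8,Y+q[1]/2.8),51))
for q in ("panel","tray_mouth"):
    for pp in(p,s):
        for d in models.tip_of(pp,q)[:2]: rep(q+str(round(d["score"],2)),ray(pp,d["pixel"],45))
print(plan([473.3-34*u[0],-405.2-34*u[1],90],18.7))
E
```

```text
top [ 393.3 -405.8   51. ] along -68.98331805700201 lat 22.346877920622394
top [ 412.1 -452.9   51. ] along -66.22580525060289 lat -28.363502931415255
scene [ 397.  -400.6   51. ] along -63.76719504436252 lat 26.030455275322147
scene [ 417.9 -459.3   51. ] along -62.8068015342119 lat -36.278784257050475
scene [ 555.7 -411.2   51. ] along 83.14449286059335 lat -34.885571462646666
panel0.79 [549.2 -13.1  45. ] along 204.67366936664013 lat 344.27834637901384
panel0.67 [451.8  43.9  45. ] along 130.63296812443104 lat 429.57871743926137
panel0.89 [ 476.7 -396.4   45. ] along 13.087434468873703 lat 4.460356454185376
panel0.57 [510.7 -67.3  45. ] along 150.82743299346438 lat 305.3176927794839
tray_mouth0.74 [ 460.3 -407.5   45. ] along -6.034629345809691 lat -0.7802952323461518
(array([-53.8,  -2.6,  47.9]), array([ 0., -0.,  0.]))
```

```bash
python3 - <<'E'
from h import *
u=np.array([np.cos(np.radians(18.7)),np.sin(np.radians(18.7))]);v=np.array([-u[1],u[0]])
g=np.array([536.8,-380.8])-105*u-3*v;print(g,plan([*g,24],18.7),arm.read_state()["clock"])
E
```

```text
[ 438.30475981 -417.30599484] (array([-50.8,  -2.9, 113.9]), array([ 0.0003, -0.0002,  0.0008])) 6.625
```

Approach from above, stopping with the fingertips just above the panel.

Emit:
arm_command --rows '[{"grip":1,"linear":[-30,-2,10],"rot":[0,0,0]},{"grip":1,"linear":[-51,-3,30],"rot":[0,0,0]},{"grip":1,"linear":[-51,-3,55],"rot":[0,0,0]},{"grip":1,"linear":[-51,-3,60],"rot":[0,0,0]},{"grip":1,"linear":[-51,-3,60],"rot":[0,0,0]}]'

```text
clock: 7.25
position: [437.9, -417.6, 77.7]
ee_rot: [-0.163, 0.987, 0.0, -0.001]
contact_force: [0.2, -0.3, 0.4]
gripper_width: 85.6
grasp_force: 0.0
```

```bash
python3 - <<'E'
from h import *
p=imaging.get_image("top");s=imaging.get_image("scene")
a=p["frame"][190:310,320:460];x,y=proj(s,[440,-415,60]).astype(int)
b=s["frame"][y-60:y+60,x-70:x+70]
cv2.imwrite("pics/hover.png",cv2.resize(np.hstack([a,b])[:,:,::-1],None,fx=2.8,fy=2.8,interpolation=2))
E
```

```text
(no output)
```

View pics/hover.png

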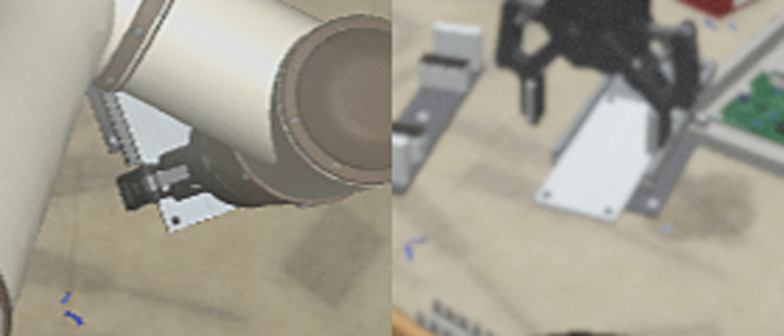

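The open fingers straddle the panel's protruding part, with clearance on both sides. The left finger is at (145,188) in the top half, and in the scene half the tips are either side of the plate. Going down.

Emit:
arm_command --rows '[{"grip":1,"linear":[0,0,14],"rot":[0,0,0]},{"grip":1,"linear":[0,0,28],"rot":[0,0,0]},{"grip":1,"linear":[0,0,42],"rot":[0,0,0]},{"grip":1,"linear":[0,0,53],"rot":[0,0,0]},{"grip":1,"linear":[0,0,53],"rot":[0,0,0]}]'

```text
clock: 7.98
position: [437.3, -417.2, 23.8]
ee_rot: [-0.162, 0.987, 0.001, -0.001]
contact_force: [0.8, -0.2, -0.5]
gripper_width: 85.5
grasp_force: 0.0
```

Emit:
arm_command --rows '[{"grip":0.7,"linear":[0,0,0],"rot":[0,0,0]},{"grip":0.6,"linear":[0,0,0],"rot":[0,0,0]},{"grip":0.6,"linear":[0,0,0],"rot":[0,0,0]},{"grip":0.6,"linear":[0,0,0],"rot":[0,0,0]}]'

```text
clock: 8.48
position: [438.5, -417.9, 26.1]
ee_rot: [-0.163, 0.987, -0.001, 0.001]
contact_force: [-0.6, 0.6, 5.3]
gripper_width: 60.6
grasp_force: 64.3
```

Emit:
arm_command --rows '[{"grip":0.5,"linear":[0,0,-2],"rot":[0,0,0]},{"grip":0.5,"linear":[0,0,-6],"rot":[0,0,0]},{"grip":0.5,"linear":[0,0,-14],"rot":[0,0,0]},{"grip":0.5,"linear":[0,0,-30],"rot":[0,0,0]},{"grip":0.5,"linear":[0,0,-50],"rot":[0,0,0]},{"grip":0.5,"linear":[0,0,-70],"rot":[0,0,0]},{"grip":0.5,"linear":[0,0,-80],"rot":[0,0,0]},{"grip":0.5,"linear":[0,0,-80],"rot":[0,0,0]}]'

```text
clock: 9.48
position: [438.4, -417.9, 106.4]
ee_rot: [-0.162, 0.987, -0.001, 0.001]
contact_force: [-0.0, -0.1, -1.6]
gripper_width: 60.5
grasp_force: 64.9
```

```bash
python3 - <<'E'
from h import *
p=imaging.get_image("top");s=imaging.get_image("scene")
a=p["frame"][160:310,310:450];x,y=proj(s,[455,-410,125]).astype(int)
b=s["frame"][y-75:y+75,x-70:x+70]
print(x,y,arm.read_state()["position"],arm.read_state()["contact_force"],arm.read_state()["wrist_torque"])
cv2.imwrite("pics/lift.png",cv2.resize(np.hstack([a,b])[:,:,::-1],None,fx=2.8,fy=2.8,interpolation=2))
E
```

```text
322 239 [ 437.58746345 -417.30912119  104.70549413] [-0.86926544 -0.2419156  -0.46554388] [-0.00165574  0.04826663  0.04561407]
```

View pics/lift.png

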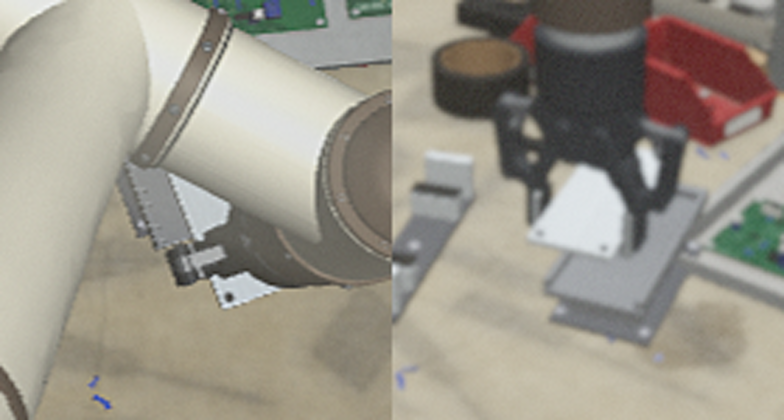

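The panel is lifted clear and close to level. Its near corners are at top (389,270) and scene about (301,247) and (331,254). I'll use them to get the offset in the grip.

```bash
python3 - <<'E'
from h import *
np.set_printoptions(precision=1,suppress=True)
p=imaging.get_image("top");s=imaging.get_image("scene")
st=arm.read_state();T=np.array(st["position"]);zt=T[2]+25
u=np.array([np.cos(np.radians(18.7)),np.sin(np.radians(18.7))]);v=np.array([-u[1],u[0]])
for n,pp,box in(("top",p,(375,250,412,280)),("scene",s,(295,195,345,262))):
    g=cv2.cvtColor(pp["frame"],cv2.COLOR_RGB2GRAY);l,t,r,b=box
    m=np.zeros_like(g);m[t:b,l:r]=g[t:b,l:r]>185
    cs,_=cv2.findContours(m,0,2);c=max(cs,key=cv2.contourArea)
    w=np.array([ray(pp,q[0],zt)[:2] for q in c])-T[:2]
    a,o=w@u,w@v;k=a<a.min()+5
    print(n,"front",np.sort(a)[:6],"lat",o.min(),o.max(),"k",k.sum(),np.polyfit(o[k],a[k],1))
print(T,st["clock"])
# cradle from both cameras
for pp in(p,s):
    for d in models.tip_of(pp,"cradle_seat")[:1]: print(d["score"],ray(pp,d["pixel"],34))
g=cv2.cvtColor(s["frame"],cv2.COLOR_RGB2GRAY);save(s,"scr.png",(200,190,340,330),4)
E
```

```text
top front [-37.2 -37.1 -37.1 -36.9 -36.8 -36.7] lat -12.533839221446915 30.27306591416487 k 23 [  0.  -35.8]
scene front [-37.7 -37.6 -37.2 -37.1 -37.  -36.8] lat -32.6335002456788 43.00404181961154 k 13 [ -0. -36.]
[ 437.5 -417.3  104.3] 9.675
0.94 [ 451.6 -218.7   34. ]
```

```bash
python3 - <<'E'
from h import *
y=np.radians(25.3);g=np.array([453,-218])-37.5*np.array([np.cos(y),np.sin(y)])
print(g,plan([*g,80],25.3),arm.read_state()["clock"],arm.read_state()["position"])
E
```

```text
[ 419.09690439 -234.02591988] (array([-41.2, 179.6,  24.5]), array([ 0.0014, -0.001 , -0.1152])) 9.775 [ 437.65931067 -417.39976252  104.35394449]
```

Emit:
arm_command --rows '[{"grip":0.5,"linear":[-3,12,0],"rot":[0,0,-0.01]},{"grip":0.5,"linear":[-9,40,0],"rot":[0,0,-0.03]},{"grip":0.5,"linear":[-17,75,0],"rot":[0,0,-0.05]},{"grip":0.5,"linear":[-25,110,0],"rot":[0,0,-0.075]},{"grip":0.5,"linear":[-33,145,5],"rot":[0,0,-0.095]},{"grip":0.5,"linear":[-38,167,12],"rot":[0,0,-0.11]},{"grip":0.5,"linear":[-41,177,20],"rot":[0,0,-0.1152]},{"grip":0.5,"linear":[-41.2,179.6,24.5],"rot":[0,0,-0.1152]},{"grip":0.5,"linear":[-41.2,179.6,24.5],"rot":[0,0,-0.1152]},{"grip":0.5,"linear":[-41.2,179.6,24.5],"rot":[0,0,-0.1152]}]'

```text
clock: 11.02
position: [419.8, -234.9, 80.8]
ee_rot: [-0.219, 0.976, -0.0, 0.0]
contact_force: [1.5, -0.1, -1.6]
gripper_width: 60.5
grasp_force: 64.9
```

```bash
python3 - <<'E'
from h import *
p=imaging.get_image("top");s=imaging.get_image("scene")
x,y=proj(p,[450,-220,80]).astype(int);a=p["frame"][y-75:y+75,x-70:x+70];x2,y2=proj(s,[450,-220,70]).astype(int)
b=s["frame"][y2-75:y2+75,x2-70:x2+70]
print(x,y,x2,y2,arm.read_state()["position"],R.from_quat(arm.read_state()["ee_rot"]).as_matrix().round(3))
cv2.imwrite("pics/over.png",cv2.resize(np.hstack([a,b])[:,:,::-1],None,fx=2.8,fy=2.8,interpolation=2))
E
```

```text
296 244 257 230 [ 419.68373464 -234.87332482   80.8426789 ] [[-0.904 -0.427  0.001]
 [-0.427  0.904 -0.   ]
 [-0.    -0.    -1.   ]]
```

View pics/over.png

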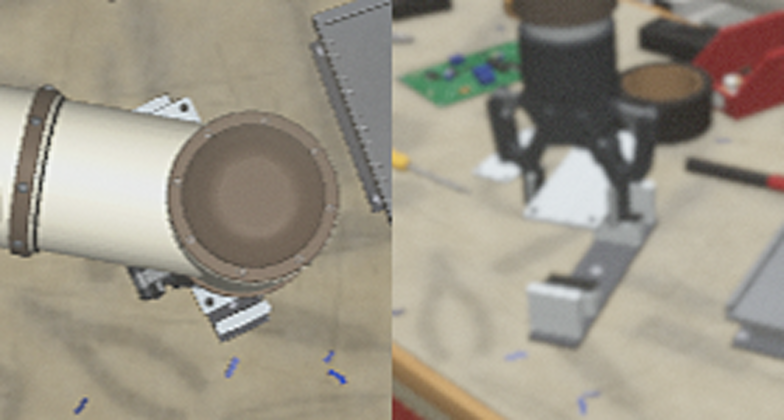

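The panel is held over the cradle and roughly aligned. The near stop shows at top (312,284), with the panel's near-left corner at about (299,281).

```bash
python3 - <<'E'
from h import *
np.set_printoptions(precision=1,suppress=True)
p=imaging.get_image("top");s=imaging.get_image("scene")
y=np.radians(25.3);u=np.array([np.cos(y),np.sin(y)]);v=np.array([-u[1],u[0]]);C=np.array([453,-218])
def con(pp,box,z,thr):
    g=cv2.cvtColor(pp["frame"],cv2.COLOR_RGB2GRAY);l,t,r,b=box
    m=np.zeros_like(g);m[t:b,l:r]=g[t:b,l:r]>thr
    cs,_=cv2.findContours(m,0,2);c=max(cs,key=cv2.contourArea)
    w=np.array([ray(pp,q[0],z)[:2] for q in c])-C;return w@u,w@v
Z=arm.read_state()["position"][2]+25
a,o=con(p,(290,270,310,283),Z,185);print("top near",a.min(),o.max())
a,o=con(p,(270,200,300,215),Z,185);print("top far",a.max(),o.max())
a,o=con(s,(232,205,282,240),Z,185);print("scene near",np.sort(a)[:5],o.min(),o.max())
# near/far stop in scene (top face z=48)
for c in[(-88.5,-22),(-88.5,22),(88.5,-22),(88.5,22)]:
    w=C+c[0]*u+c[1]*v;print(c,"top px",proj(p,[*w,48]),"scene px",proj(s,[*w,48]))
save(p,"st.png",(270,260,340,300),1)
a,o=con(p,(296,270,326,294),48,200);print("top stop",a.min(),a.max(),o.min(),o.max())
a,o=con(s,(235,280,275,310),48,185);print("scene stop",a.min(),a.max(),o.min(),o.max())
E
```

```text
top near -74.30606713987487 27.9148039340144
top far 83.38242611761747 9.908858431858013
scene near [-77.7 -77.1 -75.8 -75.2 -75.2] -34.136022299935505 35.57623914883896
(-88.5, -22) top px [321.9 277.3] scene px [253.5 260.4]
(-88.5, 22) top px [303.4 286.2] scene px [235. 257.]
(88.5, -22) top px [286.2 204.2] scene px [279.6 221.3]
(88.5, 22) top px [268.2 212.6] scene px [263.  218.8]
top stop -93.11293393426715 -84.55253717399601 -19.66356637863018 20.637140993507256
scene stop -200.4110759263586 -160.22386795580096 -64.31255090549091 -11.304050637490576
```

Emit:
arm_command --rows '[{"grip":0.5,"linear":[0,1.5,10],"rot":[0,0,0]},{"grip":0.5,"linear":[0,1.5,25],"rot":[0,0,0]},{"grip":0.5,"linear":[0,1.5,40],"rot":[0,0,0]},{"grip":0.5,"linear":[0,1.5,52],"rot":[0,0,0]},{"grip":0.5,"linear":[0,1.5,58],"rot":[0,0,0]},{"grip":0.5,"linear":[0,1.5,60],"rot":[0,0,0]},{"grip":0.5,"linear":[0,1.5,61],"rot":[0,0,0]},{"grip":0.5,"linear":[0,1.5,61],"rot":[0,0,0]}]'

```text
clock: 12.22
position: [419.1, -233.0, 20.0]
ee_rot: [-0.219, 0.976, -0.0, 0.0]
contact_force: [-0.1, -0.1, -2.0]
gripper_width: 60.6
grasp_force: 65.0
```

Emit:
arm_command --rows '[{"grip":0.5,"linear":[0,0,1],"rot":[0,0,0]},{"grip":0.5,"linear":[0,0,2],"rot":[0,0,0]},{"grip":0.5,"linear":[0,0,3],"rot":[0,0,0]},{"grip":0.5,"linear":[0,0,3],"rot":[0,0,0]}]'

```text
clock: 12.72
position: [418.7, -233.0, 16.6]
ee_rot: [-0.219, 0.976, 0.0, -0.0]
contact_force: [0.1, 0.5, -2.1]
gripper_width: 60.5
grasp_force: 65.0
```

Emit:
arm_command --rows '[{"grip":0.5,"linear":[0,0,1],"rot":[0,0,0]},{"grip":0.5,"linear":[0,0,2],"rot":[0,0,0]},{"grip":0.5,"linear":[0,0,2],"rot":[0,0,0]}]'

```text
clock: 13.1
position: [418.9, -233.0, 15.2]
ee_rot: [-0.219, 0.976, -0.0, 0.0]
contact_force: [-1.5, 1.2, 4.1]
gripper_width: 60.4
grasp_force: 65.4
```

Contact with the rests; release, then rise.

Emit:
arm_command --rows '[{"grip":0.5,"linear":[0,0,0.4],"rot":[0,0,0]},{"grip":0.8,"linear":[0,0,0.4],"rot":[0,0,0]},{"grip":1,"linear":[0,0,0.4],"rot":[0,0,0]},{"grip":1,"linear":[0,0,0.4],"rot":[0,0,0]},{"grip":1,"linear":[0,0,-15],"rot":[0,0,0]},{"grip":1,"linear":[0,0,-45],"rot":[0,0,0]},{"grip":1,"linear":[0,0,-90],"rot":[0,0,0]},{"grip":1,"linear":[0,-40,-120],"rot":[0,0,0]},{"grip":1,"linear":[0,-90,-150],"rot":[0,0,0]},{"grip":1,"linear":[0,-140,-180],"rot":[0,0,0]}]'

```text
clock: 14.35
position: [479.1, -360.7, 195.9]
ee_rot: [-0.219, 0.976, -0.0, 0.0]
contact_force: [0.4, -0.1, 0.2]
gripper_width: 85.5
grasp_force: 0.0
```

Emit:
arm_command --rows '[{"grip":1,"linear":[0,-60,0],"rot":[0,0,0]},{"grip":1,"linear":[20,-120,0],"rot":[0,0,0]},{"grip":1,"linear":[40,-180,0],"rot":[0,0,0]},{"grip":1,"linear":[60,-220,0],"rot":[0,0,0]},{"grip":1,"linear":[60,-220,0],"rot":[0,0,0]}]'

```text
clock: 14.98
position: [516.8, -587.0, 191.4]
ee_rot: [-0.217, 0.976, 0.001, -0.001]
contact_force: [0.2, 0.2, -0.3]
gripper_width: 85.8
grasp_force: 0.0
```

```bash
python3 - <<'E'
from h import *
p=imaging.get_image("top");s=imaging.get_image("scene")
a=p["frame"][170:320,226:366];x2,y2=proj(s,[450,-220,40]).astype(int)
b=s["frame"][y2-75:y2+75,x2-70:x2+70]
print(arm.read_state()["clock"],arm.read_state()["position"],panel(p,(453,-218),40,48))
g=cv2.cvtColor(p["frame"],cv2.COLOR_RGB2GRAY)
m=np.zeros_like(g);m[195:295,260:330]=g[195:295,260:330]>185
for c in cv2.findContours(m,0,2)[0]:
    if cv2.contourArea(c)>15:
        big=cv2.contourArea(c)>500
        print(big,cv2.minAreaRect(np.array([ray(p,q[0],40 if big else 48)[:2] for q in c],np.float32)))
cv2.imwrite("pics/placed.png",cv2.resize(np.hstack([a,b])[:,:,::-1],None,fx=2.8,fy=2.8,interpolation=2))
E
```

```text
15.075 [ 517.92020225 -584.08597554  193.23391555] (((373.90704345703125, -132.89195251464844), (40.5695686340332, 41.365413665771484), 0.006338513921946287), 1)
False ((354.607421875, -176.30020141601562), (14.703579902648926, 27.716249465942383), 0.01257483009248972)
False ((367.360595703125, -151.70726013183594), (40.128597259521484, 17.160959243774414), 0.3226171135902405)
True ((452.96417236328125, -217.0531463623047), (147.2324676513672, 58.362449645996094), 25.9484806060791)
False ((533.5471801757812, -179.9518585205078), (7.671331882476807, 39.61103820800781), 25.02261734008789)
```

View pics/placed.png

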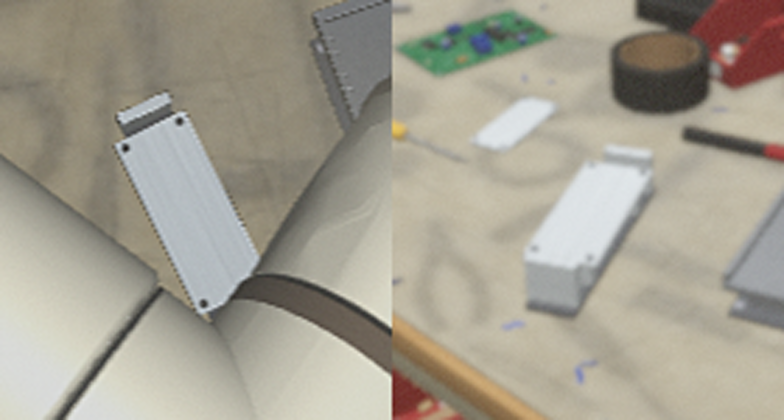

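The panel lies flat between the stops. It measures (453.0, -217.1), against a seat of (453.2, -217.4), and its angle is within 1°. The tape roll, marker and screwdriver stand where they were.

```bash
python3 -c "
from bench import job
print(job.job_done())"
```

```text
the job is handed in; nothing more can be done
None
```

The panel was drawn out of the tray to about 37% and let go level. It was then lifted by its long edges and laid on the cradle rests within about 1 mm and 1° of square. The job was handed in at about 15 s of the allowed 40 s; no verdict came back.

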